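Hold the sprung chamber lid at the cooling mark

TASK

The sample chamber on the bench has to be vented to cool: press its release lever down until it clicks over and stays down by itself, which draws the catch off the lid. Let go of the lever, then lift the sprung lid by its bar handle until the lid's pointer lines up with the index arm on the curved rail beside it, and finish still holding it steady there, without letting go, because the spring would shut it. Leave the index where it is set and do not disturb the other things on the bench.

Things in the scene. Friction and masses are not known exactly. Their poses are not given: they have to be found in the camera images.
- chamber: the sample chamber: fixed white housing 200 deep (x) x 240 wide (y) x 100 mm high, flat grey lid on top (top at z = 116 mm, shut). Origin: on the bench under the housing's mid-width; front face at own x = -80 mm, back at +120 mm. Own -x is the front (lever, bar handle), +x the hinge side, +y the lever's side, -y the index rail's side. Place and yaw vary (within 0.4 rad).
- lid_hinge (a point): point on the lid's hinge axis, at own (110, 0, 108) mm of the chamber, with the chamber's axes. The axis runs along the chamber's y; lid, pointer and index all turn about it.
- lid (a joint): angle of the lid in rad: 0 shut, grows as its front edge rises, stops at 1.4. A hinge spring (1.2 N m/rad, preloaded 0.5 N m) and the lid's weight (about 0.4 kg) push it shut: 3 to 9 N at the handle; let go, it falls shut. While the lever is up its catch blocks the lid within 0.03 rad.
- lid_grip (a point): middle of the lid's handle: round steel bar, 12 mm thick, 116 long along the chamber's y, on two 9 mm stubs (95 clear between them), 54 mm clear of the lid's front edge. When shut at own (-140, -35, 112) mm of the chamber: 250 mm from the hinge axis and 4 mm above it. Axes: the lid's. Pinched from above, fingers closing along the chamber's x, it turns between them as the lid rises.
- lid_pointer (a point): tip of the small flat pointer tongue on the lid's -y side edge, 180 mm from the hinge axis; axes are the lid's.
- index (a joint): angle of the index arm in rad about the lid's hinge axis, same zero and sense as joint lid: it differs from start to start, 0.4 to 0.8. The lid is at the mark when joint lid equals joint index. Friction (0.6 N m) keeps it where it is set.
- index_tip (a point): tip of the index arm, a plain steel arm with a small block beside the curved rail on the chamber's -y side; 180 mm from the hinge axis; its x axis points along the arm to the hinge. With the lid at the mark, the lid's pointer tip lies 10 mm from it, straight across along the chamber's y.
- lever (a joint): angle of the release lever in rad: 0 up (as it starts), grows as its pedal is pressed down, stop at 0.47. It springs back up until about 0.37, beyond which it snaps down onto the stop and stays there. Takes 1 to 9 N at the pedal, hardest near half travel.
- lever_pad (a point): middle of the top face of the lever's pedal pad, black, 34 x 34 x 8 mm, in front of the chamber: when up at own (-196, 85, 86) mm of the chamber, when down at own (-197, 85, 32) mm, on an arc of 115 mm radius about the pivot at own (-85, 85, 55) mm. The lever's steel catch stands between pedal and lid, up to 123 mm high.
- petri_front: bystander: glass petri dish, 90 mm across and 14 high, on the bench in front of the chamber, below the bar handle
- petri_side: bystander: smaller glass petri dish, 80 mm across and 14 high, beside the chamber on its -y side
- magnifier: bystander: black hand magnifier lying on the bench, 82 mm ring and 90 mm handle, 14 high
- sample_jar: bystander: jar with white cap, 48 mm across and 70 high, beside the front of the chamber on its lever side
- beaker: bystander: glass beaker, 70 mm across and 90 high, beside the chamber on its lever side
- crucible_tray: bystander: divided aluminium tray 90 x 120 x 22 mm

How it is judged:
On the way, in this order (a step that is already met when the one before it is completed fails the run):
1. the release lever is pressed down past its detent, with the lid still shut (value of joint lever above 0.42 rad and value of joint lid below 0.08 rad), for 0.2 s.
2. with the lever staying down untouched, the lid is lifted off its seat by the fingers (value of joint lever above 0.42 rad and contact force between lever and the arm below 0.5 N and contact force between lever and the fingers below 0.5 N and value of joint lid above 0.15 rad and contact force between lid and the fingers above 1 N), for 0.1 s.
At the end, for the whole second after the job is handed in: The robot's fingers hold the lid still (under 0.1 rad/s, more than 1 N between fingers and lid) with its angle within 0.07 rad (4 degrees) of the index arm's; the release lever stays down (above 0.42 rad) without the robot touching it; the index tip is within 10 mm of where it was set (angle between the x axis of lid_pointer and the x axis of index_tip, either way round below 0.07 rad and value of joint lever above 0.42 rad and contact force between lid and the fingers above 1 N and velocity of joint lid between -0.1 and 0.1 rad/s and contact force between lever and the arm below 0.5 N and contact force between lever and the fingers below 0.5 N and distance of index_tip from where it was at the start of the episode below 0.01 m); the arm keeps its last pose, push and grip.
It fails at once if a bystander (dish, magnifier, jar, beaker or tray) is moved more than 30 mm (distance of any of petri_front, petri_side, magnifier, sample_jar, beaker, crucible_tray from where it was at the start of the episode above 0.03 m).
It also fails if it takes over 45 s, if anything falls off the work surface, if the arm or the gripper's body presses on something with over 40 N, if the wrist force passes 120 N, or if a joint passes its speed limit or range.

ROBOT

A 7-joint arm with a two-finger parallel gripper is mounted at the origin on the work surface. World frame = base frame: x ahead of the robot, y to its left, z up, the work surface at z = 0. Lengths are in m, angles in rad, forces in N, time in s.
With the tool pointing down it reaches from about 0.4 to 0.85 m from the base axis. Payload 10.4 kg.
Tool frame: the origin (TCP) lies midway between the tips of the shut fingers; the grasp point (between the pads) lies 19 mm behind it; z points along the fingers, y is the line along which they close (so a half turn about z gives the same grasp; the last joint's range is limited). The gripper opens to 87 mm and grips with 3 to 60 N. Pads are 19 mm wide; open, the fingers measure 117 mm over their backs; the gripper's body (75 mm by 190 mm) begins 51 mm behind the grasp point.
Start: joints at [-1.32, 0.332, -0.065, 1.46, 0.022, 1.35, -0.088], TCP at [0.169, 0.602, 0.223] pointing down, gripper open.
Joint ranges: [-2.6, 2.6], [-0.5, 2.12], [-1.47, 1.34], [0.16, 2.42], [-1.27, 4.41], [0.06, 2.06], [-2.6, 2.6]. Speed limits (rad/s): [2.22, 2.22, 2.79, 2.79, 3.14, 3.14, 3.14].

INTERFACE

Orientations are given as a unit quaternion [x, y, z, w].
In Python, from bench import sensors, eyes, order gives the robot as it stands.
- The arm moves only by the tool arm_command, never from a script. Its argument "steps" is a list of rows, each an object with "rot": the turn, a rotation vector about the world's x, y, z in degrees, a list of three; "slide": the shift along the world's x, y, z in m, a list of three; "grip": the opening, from 0 (shut) to 1 (fully open). A call has exactly 8 rows; each row shifts and turns the commanded pose from where the row before left it; what a row does not reach is not made up. A row lasts 1/8 s, in which the tool goes at most 62.5 mm and 10.7 degrees, less where a joint would pass 70% of its speed; a pose out of reach is approached as far as the arm can. A call with a gripper value outside its range is refused whole. The fingers move at their own pace and stop on an object; "newtons" is the grip in N (left out, the last holds). Time passes only in rows, so rows that do not move let the fingers close, or fill a call up. It gives the time, the measured TCP pose, the force, the opening and the grip force at its end, in the units of the state.
- sensors.read_state(): the state, without advancing time (a new reading comes with each control period).
- eyes.camera(name): name is "scene" or "top" or "wrist"; returns a dict with "pixels" (420x560x3 uint8, red, green, blue), "intrinsics" (3x3 intrinsics, pixels), "pose" (4x4, takes a point from camera to world coordinates). Camera axes: x right, y down, z forward; pixel columns grow to the right and rows downward; lengths in m; the calibration is good to about 2 mm. A picture is of the moment at which its call begins. There is no depth.
- order.close_job(): hands the job in; it is judged then, once.
Trained networks look in a picture, given as the dict that the camera call returned (one of the last four; its "shot" number tells which), for a name from the list of things; names that differ only in an ending like _2 or _b are one class to them, and where a whole thing is asked for, a point or a joint stands for the part that bears it (a point fixed in the world has none). Each returns a list of dicts, best first, with "conf" (0 to 1); they miss things now and then, are a little off and sometimes report something else, mostly with a low value. They report only what shows in the picture. A call takes as long as a camera call.
- eyes.look_for(name, picture): "bbox" ([left, top, right, bottom] in pixels, round what is visible of it).
The state is a dict: "time": time; "joint_positions": joint angles; "joint_vel": joint speeds; "joint_torque": joint torques, N m; "ee_pos": TCP position; "eef_rot": TCP orientation; "ft_force": force on the tool from outside, world axes, zero at the start; "torque": the same for the moment, N m; "width": finger opening in m; "grip_force": force on a finger pad.
Only numpy, scipy, OpenCV 4.12 (cv2) and the standard library are available. Lean on these libraries where they do the work, as an engineer would, in place of code of your own. Each camera call takes 0.05 s, during which the arm holds its last target. There are 200 camera calls.

## Working session

There is one attempt and no reset: what is moved stays moved. The work goes in short steps, Python scripts to look and compute and a tool call to move; the robot and the scene stay as the last step left them, time stands still between calls to the robot, and variables do not carry over. Pictures are saved under pics/ and viewed, at most 10 in all, crops included, and the job is handed in when it is done.

Besides the shell and the picture viewer there is one more tool, called as name(argument=value, ...), one argument or row to a line, values as JSON. arm_command: Moves the arm, as the interface text tells. Its arguments: {"type":"object","properties":{"steps":{"type":"array","items":{"type":"object","properties":{"rot":{"type":"array","items":{"type":"number"}},"slide":{"type":"array","items":{"type":"number"}},"grip":{"type":"number"}}}},"newtons":{"type":"number"}},"required":["steps"]}

```bash
mkdir -p pics; ls; cat > h.py <<'E'
import numpy as np, cv2
from bench import sensors, eyes, order
def save(p,f): cv2.imwrite('pics/'+f, p['pixels'][:,:,::-1])
def proj(p,X):
    T=np.linalg.inv(np.array(p['pose'])); X=np.atleast_2d(X)
    c=X@T[:3,:3].T+T[:3,3]; u=c@np.array(p['intrinsics']).T
    return u[:,:2]/u[:,2:]
def ray_z(p,uv,z):
    P=np.array(p['pose']); d=P[:3,:3]@np.linalg.inv(np.array(p['intrinsics']))@[uv[0],uv[1],1]
    return P[:3,3]+d*(z-P[2,3])/d[2]
E
python3 - <<'E'
from h import *
s=sensors.read_state(); print({k:np.round(v,3).tolist() for k,v in s.items()})
for n in ('top','scene'):
    p=eyes.camera(n); save(p,n+'0.png')
    print(n,np.round(p['pose'],3).tolist(),np.round(p['intrinsics'],1).tolist())
    for k in ['chamber','lid','lid_grip','lid_pointer','index_tip','lever_pad','petri_front','petri_side','magnifier','sample_jar','beaker','crucible_tray']:
        for d in eyes.look_for(k,p)[:2]: print(k,np.round(d['bbox']).tolist(),round(d['conf'],2))
E
```

```text
pics
{'time': 0.0, 'joint_positions': [-1.32, 0.333, -0.065, 1.461, 0.022, 1.35, -0.089], 'joint_vel': [0.001, -0.0, -0.001, 0.0, 0.001, -0.001, -0.0], 'joint_torque': [0.0, -62.324, 0.025, -38.992, -0.061, 0.039, 0.0], 'ee_pos': [0.169, 0.601, 0.222], 'eef_rot': [0.136, 0.991, -0.001, -0.0], 'ft_force': [0.473, -1.078, 0.26], 'torque': [-0.048, 0.022, -0.012], 'grip_force': 0.0, 'width': 0.087}
top [[-0.018, -0.993, 0.12, 0.443], [-1.0, 0.017, -0.01, 0.055], [0.008, -0.12, -0.993, 1.203], [0.0, 0.0, 0.0, 1.0]] [[460.9, 0.0, 282.5], [0.0, 460.9, 213.4], [0.0, 0.0, 1.0]]
chamber [225.0, 127.0, 356.0, 263.0] 0.67
lid [228.0, 128.0, 334.0, 244.0] 0.67
lid [277.0, 233.0, 312.0, 266.0] 0.46
lid_grip [229.0, 128.0, 332.0, 242.0] 0.77
lid_pointer [225.0, 127.0, 334.0, 246.0] 0.82
index_tip [338.0, 162.0, 360.0, 189.0] 0.62
lever_pad [229.0, 210.0, 247.0, 264.0] 0.56
petri_front [282.0, 232.0, 316.0, 267.0] 0.82
petri_side [351.0, 174.0, 384.0, 201.0] 0.87
petri_side [226.0, 127.0, 332.0, 240.0] 0.72
magnifier [396.0, 292.0, 429.0, 356.0] 0.64
magnifier [350.0, 175.0, 383.0, 205.0] 0.5
sampl
[... 264 characters left out ...]
0.91], [0.0, 0.0, 0.0, 1.0]] [[430.3, 0.0, 273.6], [0.0, 430.3, 210.0], [0.0, 0.0, 1.0]]
chamber [233.0, 163.0, 392.0, 336.0] 0.81
lid [232.0, 186.0, 389.0, 312.0] 0.87
lid_grip [232.0, 185.0, 385.0, 314.0] 0.75
lid_pointer [237.0, 184.0, 386.0, 315.0] 0.65
index_tip [239.0, 244.0, 284.0, 319.0] 0.66
index_tip [232.0, 186.0, 384.0, 312.0] 0.45
lever_pad [272.0, 165.0, 318.0, 207.0] 0.86
petri_front [223.0, 212.0, 261.0, 245.0] 0.78
petri_side [209.0, 311.0, 248.0, 349.0] 0.67
magnifier [83.0, 223.0, 117.0, 284.0] 0.77
magnifier [220.0, 210.0, 264.0, 246.0] 0.66
sample_jar [329.0, 168.0, 350.0, 199.0] 0.88
beaker [369.0, 184.0, 404.0, 227.0] 0.76
crucible_tray [250.0, 101.0, 301.0, 148.0] 0.8
```

```bash
python3 - <<'E'
import cv2
a=cv2.imread('pics/top0.png')[110:290,160:400]; cv2.imwrite('pics/top0c.png',cv2.resize(a,(800,600),interpolation=cv2.INTER_CUBIC))
a=cv2.imread('pics/scene0.png')[150:360,195:415]; cv2.imwrite('pics/scene0c.png',cv2.resize(a,None,fx=2.857,fy=2.857,interpolation=cv2.INTER_CUBIC))
E
```

```text
(no output)
```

View pics/top0c.png

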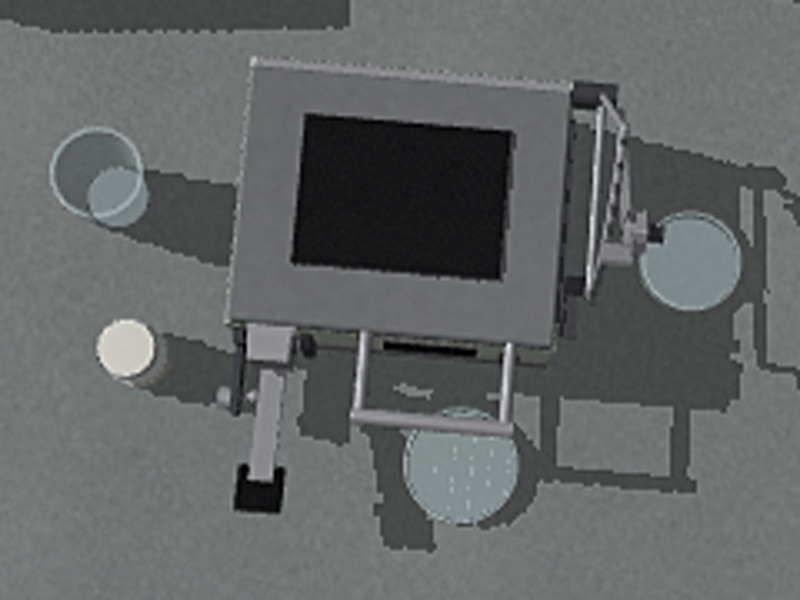

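View pics/scene0c.png

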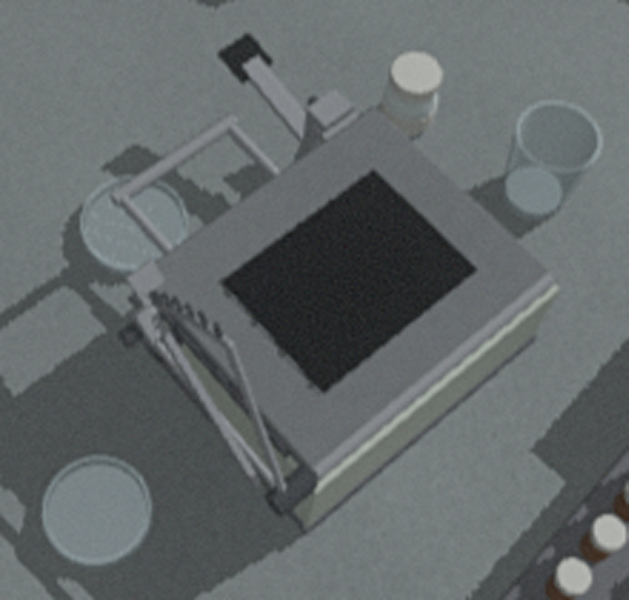

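The top picture shows the chamber yawed only slightly. In crop pixels the pad is at about (259,492), the bar runs (353,416)–(511,430), and the index block is near (617,250). The scene crop has the pad at (246,58), the bar at (232,122)–(118,197), and the index block at about (147,290). Next I'll fit the pose from these.

```bash
cat >> h.py <<'E'
def own2w(q,X):
    X=np.atleast_2d(X).astype(float)/1000; c,s=np.cos(q[2]),np.sin(q[2])
    return np.c_[q[0]+c*X[:,0]-s*X[:,1], q[1]+s*X[:,0]+c*X[:,1], X[:,2]]
E
python3 - <<'E'
from h import *
from scipy.optimize import least_squares
P={n:eyes.camera(n) for n in('top','scene')}
own=[[-196,85,86],[-140,23,112],[-140,-93,112]]
m={'top':np.array([[259,490],[355,416],[510,430]])/3.3333+[160,110],
 'scene':np.array([[246,58],[232,122],[120,197]])/2.857+[195,150]}
f=lambda q:np.concatenate([(proj(P[n],own2w(q,own))-m[n]).ravel() for n in P])
r=least_squares(f,[0.5,0,0]); print(r.x.round(4),f(r.x).round(1))
q=r.x
for n,v in (('lidgrip',[-140,-35,112]),('pad',[-196,85,86]),('paddown',[-197,85,32]),('hinge',[110,0,108])): print(n,own2w(q,v).round(4))
np.save('q.npy',q)
# overlay of index candidates
for n,o,sc,sz in(('top',[160,110],3.3333,[240,180]),('scene',[195,150],2.857,[220,210])):
    a=P[n]['pixels'][:,:,::-1][o[1]:o[1]+sz[1],o[0]:o[0]+sz[0]]; a=cv2.resize(a,None,fx=sc,fy=sc,interpolation=cv2.INTER_CUBIC)
    def dot(X,c,t=''):
        u=((proj(P[n],own2w(q,X))[0]-o+.5)*sc).astype(int); cv2.circle(a,tuple(map(int,u)),2,c,-1); cv2.putText(a,t,(int(u[0])+3,int(u[1])),0,.35,c)
    for X in own: dot(X,(0,0,255))
    for y in(-130,-145,-160):
      for th in(0,.4,.5,.6,.7,.8): dot([110-180*np.cos(th),y,108+180*np.sin(th)],{-130:(0,255,0),-145:(0,255,255),-160:(255,0,255)}[y],str(int(th*10)))
    for X in ([-80,120,116],[-80,-120,116],[120,120,116],[120,-120,116]): dot(X,(255,128,0))
    cv2.imwrite(f'pics/ov_{n}.png',a)
E
python3 - <<'E'
import cv2,numpy as np
a=cv2.imread('pics/ov_top.png')[40:340,500:760];b=cv2.imread('pics/ov_scene.png')[220:560,80:340]
a=cv2.resize(a,(395,456));b=cv2.resize(b,(395,517))
c=np.zeros((520,800,3),np.uint8);c[:456,:395]=a;c[:517,400:795]=b;cv2.imwrite('pics/ov.png',c)
E
```

```text
[ 0.6633  0.0509 -0.0973] [-0.3 -1.1 -1.8 -0.7  0.4 -1.  -0.5 -1.2 -0.1 -1.1 -2.3  1. ]
lidgrip [[0.5205 0.0297 0.112 ]]
pad [[0.4764 0.1546 0.086 ]]
paddown [[0.4754 0.1547 0.032 ]]
hinge [[0.7727 0.0403 0.108 ]]
```

View pics/ov.png

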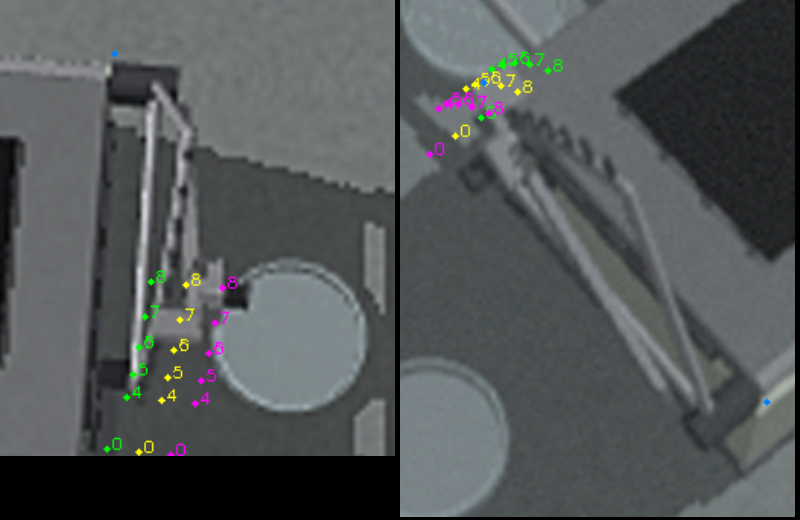

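The pose fit is good to a few mm, which is enough to start moving. I'll go above the pedal with the fingers' closing line along the chamber's y, which keeps the gripper body clear of the catch, and look from close by.

arm_command(
  steps=[
    {"slide":[0.025,-0.037,0.003],"rot":[0,0,1],"grip":0},
    {"slide":[0.025,-0.037,0.003],"rot":[0,0,1],"grip":0},
    {"slide":[0.025,-0.037,0.003],"rot":[0,0,1],"grip":0},
    {"slide":[0.025,-0.037,0.003],"rot":[0,0,1],"grip":0},
    {"slide":[0.025,-0.037,0.003],"rot":[0,0,1],"grip":0},
    {"slide":[0.025,-0.037,0.003],"rot":[0,0,1],"grip":0},
    {"slide":[0.025,-0.037,0.003],"rot":[0,0,1],"grip":0},
    {"slide":[0.025,-0.037,0.003],"rot":[0,0,1],"grip":0},
  ],
  newtons=20,
)

```text
time: 2.4
ee_pos: [0.3697, 0.3044, 0.2469]
eef_rot: [0.067, 0.998, 0.0, 0.0]
ft_force: [0.8, -0.3, -0.3]
width: 0.0149
grip_force: 0.0
```

arm_command(
  steps=[
    {"slide":[0.024,-0.037,0],"rot":[0,0,1],"grip":0},
    {"slide":[0.024,-0.037,0],"rot":[0,0,1],"grip":0},
    {"slide":[0.024,-0.037,0],"rot":[0,0,0],"grip":0},
    {"slide":[0.024,-0.037,0],"rot":[0,0,0],"grip":0},
    {"slide":[0,0,0],"grip":0},
    {"slide":[0,0,0],"grip":0},
    {"slide":[0,0,0],"grip":0},
    {"slide":[0,0,0],"grip":0},
  ],
)

```text
schema error: expected keys rot, slide, grip
```

```bash
python3 - <<'E'
from h import *
p=eyes.camera('wrist'); save(p,'w1.png'); q=np.load('q.npy')
print(np.round(p['pose'],3).tolist(),np.round(p['intrinsics'],1).tolist())
for n,v in (('pad',[-196,85,86]),('b1',[-140,23,112]),('b2',[-140,-93,112])): print(n,proj(p,own2w(q,v)).round(1))
for k in ['lever_pad','lid_grip','sample_jar','petri_front']:
    for d in eyes.look_for(k,p)[:2]: print(k,np.round(d['bbox']).tolist(),round(d['conf'],2))
E
```

```text
[[0.132, 0.961, 0.244, 0.303], [0.991, -0.128, -0.031, 0.314], [0.002, 0.246, -0.969, 0.41], [0.0, 0.0, 0.0, 1.0]] [[340.3, 0.0, 281.5], [0.0, 340.3, 210.4], [0.0, 0.0, 1.0]]
pad [[153.9 311.9]]
b1 [[ 91.6 376. ]]
b2 [[-20.3 379.5]]
petri_front [30.0, 294.0, 104.0, 335.0] 0.92
```

View pics/w1.png

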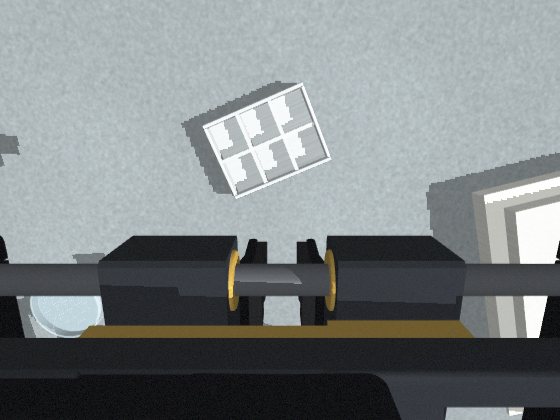

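Row format noted: every row needs all its keys. The wrist view shows the tray and the shut fingers, with the pedal hidden behind the gripper. It also confirms the body is wide along the closing line. I'll move on above the pedal.

arm_command(
  steps=[
    {"slide":[0.026,-0.038,0],"rot":[0,0,1],"grip":0},
    {"slide":[0.026,-0.038,0],"rot":[0,0,1],"grip":0},
    {"slide":[0.026,-0.038,-0.02],"rot":[0,0,0],"grip":0},
    {"slide":[0.025,-0.037,-0.03],"rot":[0,0,0],"grip":0},
    {"slide":[0,0,-0.04],"rot":[0,0,0],"grip":0},
    {"slide":[0,0,-0.04],"rot":[0,0,0],"grip":0},
    {"slide":[0,0,0],"rot":[0,0,0],"grip":0},
    {"slide":[0,0,0],"rot":[0,0,0],"grip":0},
  ],
)

```text
time: 3.65
ee_pos: [0.4725, 0.1558, 0.118]
eef_rot: [0.049, 0.999, 0.0, 0.001]
ft_force: [-0.5, -0.2, 0.8]
width: 0.0006
grip_force: 0.0
```

```bash
python3 - <<'E'
from h import *
q=np.load('q.npy')
print(np.round(sensors.read_state()['joint_positions'],2))
p=eyes.camera('scene'); save(p,'s1.png'); t=eyes.camera('top')
cv2.imwrite('pics/s1c.png',np.hstack([cv2.resize(x['pixels'][:,:,::-1][a:a+130,b:b+130],(400,400),interpolation=cv2.INTER_CUBIC) for x,a,b in((p,130,215),(t,170,190))]))
E
```

```text
[-0.74  0.14  0.36  1.94 -0.05  1.07  1.11]
```

View pics/s1c.png

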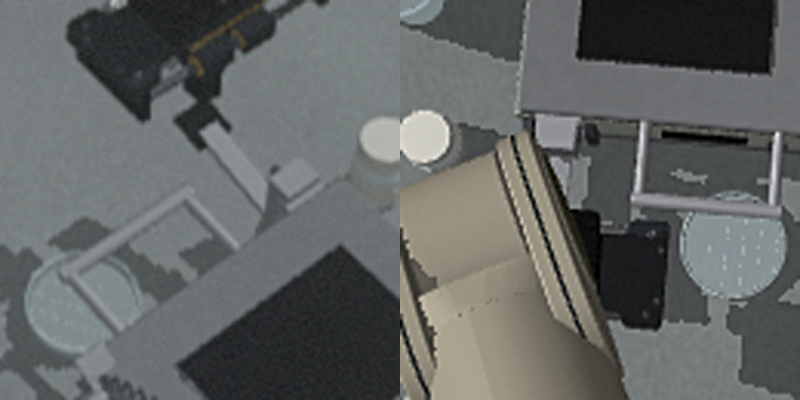

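The scene crop shows the fingertips right over the black pad at crop pixel (205,122), clear of the bar and the catch. Pressing now.

arm_command(
  steps=[
    {"slide":[0,0,-0.02],"rot":[0,0,0],"grip":0},
    {"slide":[0,0,-0.012],"rot":[0,0,0],"grip":0},
    {"slide":[0,0,-0.012],"rot":[0,0,0],"grip":0},
    {"slide":[0,0,-0.012],"rot":[0,0,0],"grip":0},
    {"slide":[0,0,-0.012],"rot":[0,0,0],"grip":0},
    {"slide":[0,0,-0.012],"rot":[0,0,0],"grip":0},
    {"slide":[0,0,-0.004],"rot":[0,0,0],"grip":0},
    {"slide":[0,0,0],"rot":[0,0,0],"grip":0},
  ],
)

```text
time: 4.75
ee_pos: [0.4721, 0.1548, 0.0329]
eef_rot: [0.05, 0.999, 0.0, -0.0]
ft_force: [-4.7, -0.5, 9.8]
width: 0.0005
grip_force: 4.9
```

arm_command(
  steps=[
    {"slide":[0,0,-0.002],"rot":[0,0,0],"grip":0},
    {"slide":[0,0,-0.002],"rot":[0,0,0],"grip":0},
    {"slide":[0,0,0],"rot":[0,0,0],"grip":0},
    {"slide":[0,0,0.005],"rot":[0,0,0],"grip":0},
    {"slide":[0,0,0.03],"rot":[0,0,0],"grip":0},
    {"slide":[0,0,0.05],"rot":[0,0,0],"grip":0},
    {"slide":[-0.02,0,0.05],"rot":[0,0,0],"grip":0},
    {"slide":[-0.02,0,0.05],"rot":[0,0,0],"grip":0},
  ],
)

```text
time: 5.75
ee_pos: [0.4314, 0.1546, 0.2151]
eef_rot: [0.05, 0.999, 0.0, 0.0]
ft_force: [1.2, 1.8, 0.1]
width: 0.0009
grip_force: 0.0
```

```bash
python3 - <<'E'
from h import *
q=np.load('q.npy')
p=eyes.camera('scene'); t=eyes.camera('top'); print(proj(p,own2w(q,[[-196,85,86],[-197,85,32]])).round(1), eyes.look_for('lever_pad',p)[:1])
cv2.imwrite('pics/s2c.png',np.hstack([cv2.resize(x['pixels'][:,:,::-1][a:a+130,b:b+130],(400,400),interpolation=cv2.INTER_CUBIC) for x,a,b in((p,130,215),(t,170,190))]))
E
```

```text
[[280.6 169.1]
 [279.7 182. ]] [{'bbox': [272.8, 179.1, 308.2, 203.6], 'conf': 0.89}]
```

View pics/s2c.png

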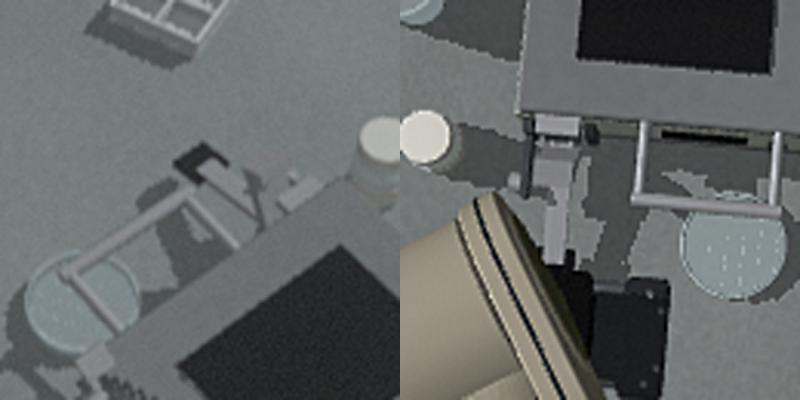

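The lever stays down by itself: the pad is at scene pixel (280.6,182), exactly where the down position is predicted. Now I'll rotate 90° and go over the bar with the gripper open.

arm_command(
  steps=[
    {"slide":[0.011,-0.016,0],"rot":[0,0,-10],"grip":1},
    {"slide":[0.011,-0.016,0],"rot":[0,0,-10],"grip":1},
    {"slide":[0.011,-0.016,0],"rot":[0,0,-10],"grip":1},
    {"slide":[0.011,-0.016,0],"rot":[0,0,-10],"grip":1},
    {"slide":[0.011,-0.016,0],"rot":[0,0,-10],"grip":1},
    {"slide":[0.011,-0.015,0],"rot":[0,0,-10],"grip":1},
    {"slide":[0.011,-0.015,0],"rot":[0,0,-10],"grip":1},
    {"slide":[0.011,-0.015,0],"rot":[0,0,-10],"grip":1},
  ],
)

```text
time: 6.9
ee_pos: [0.5201, 0.0289, 0.2122]
eef_rot: [0.682, 0.731, -0.001, -0.0]
ft_force: [-0.3, 0.4, 0.0]
width: 0.0723
grip_force: 0.0
```

arm_command(
  steps=[
    {"slide":[0,0,0],"rot":[0,0,-10],"grip":1},
    {"slide":[0,0,0],"rot":[0,0,0],"grip":1},
    {"slide":[0,0,0],"rot":[0,0,0],"grip":1},
    {"slide":[0,0,0],"rot":[0,0,0],"grip":1},
    {"slide":[0,0,0],"rot":[0,0,0],"grip":1},
    {"slide":[0,0,0],"rot":[0,0,0],"grip":1},
    {"slide":[0,0,0],"rot":[0,0,0],"grip":1},
    {"slide":[0,0,0],"rot":[0,0,0],"grip":1},
  ],
)

```text
time: 7.9
ee_pos: [0.52, 0.0297, 0.2136]
eef_rot: [0.741, 0.671, 0.0, 0.0]
ft_force: [-0.2, 0.7, -0.5]
width: 0.0871
grip_force: 0.0
```

```bash
python3 - <<'E'
from h import *
q=np.load('q.npy')
s=sensors.read_state(); print(np.round(s['ee_pos'],4),np.round(s['eef_rot'],3),np.round(s['joint_positions'],2),s['time'])
p=eyes.camera('scene'); w=eyes.camera('wrist')
print(proj(w,own2w(q,[[-140,23,112],[-140,-93,112]])).round(1))
a=cv2.resize(p['pixels'][:,:,::-1][120:330,195:415],(400,382),interpolation=cv2.INTER_CUBIC); b=cv2.resize(w['pixels'][:,:,::-1],(400,300)); b=cv2.copyMakeBorder(b,0,82,0,0,0)
cv2.imwrite('pics/s3c.png',np.hstack([a,b]))
E
```

```text
[0.52   0.0297 0.2136] [0.741 0.671 0.    0.   ] [-0.63  0.1   0.53  1.77 -0.05  1.28 -0.19] 7.9
[[283.1 137. ]
 [283.  277.5]]
```

View pics/s3c.png

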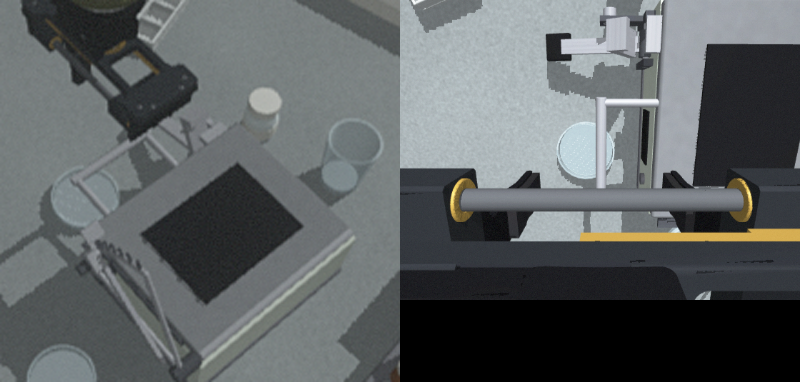

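The wrist view has the bar at about pixel x=281, against 283 predicted, so the estimate holds within a few mm. Fully open, a finger back would come close to the lid's edge, so I'll go down half open.

arm_command(
  steps=[
    {"slide":[0,0,0],"rot":[0,0,0],"grip":0.5},
    {"slide":[0,0,-0.02],"rot":[0,0,0],"grip":0.5},
    {"slide":[0,0,-0.02],"rot":[0,0,0],"grip":0.5},
    {"slide":[0,0,-0.025],"rot":[0,0,0],"grip":0.5},
    {"slide":[0,0,-0.025],"rot":[0,0,0],"grip":0.5},
    {"slide":[0,0,-0.02],"rot":[0,0,0],"grip":0.5},
    {"slide":[0,0,-0.01],"rot":[0,0,0],"grip":0.5},
    {"slide":[0,0,0],"rot":[0,0,0],"grip":0.5},
  ],
)

```text
time: 9.0
ee_pos: [0.5198, 0.0297, 0.0934]
eef_rot: [0.741, 0.671, -0.0, -0.0]
ft_force: [-0.5, 0.0, 0.0]
width: 0.0443
grip_force: 0.0
```

arm_command(
  steps=[
    {"slide":[0,0,0],"rot":[0,0,0],"grip":0},
    {"slide":[0,0,0],"rot":[0,0,0],"grip":0},
    {"slide":[0,0,0],"rot":[0,0,0],"grip":0},
    {"slide":[0,0,0],"rot":[0,0,0],"grip":0},
    {"slide":[0,0,0],"rot":[0,0,0],"grip":0},
    {"slide":[0,0,0],"rot":[0,0,0],"grip":0},
    {"slide":[0,0,0],"rot":[0,0,0],"grip":0},
    {"slide":[0,0,0],"rot":[0,0,0],"grip":0},
  ],
  newtons=40,
)

```text
time: 10.0
ee_pos: [0.5197, 0.0298, 0.0935]
eef_rot: [0.741, 0.671, -0.0, -0.0]
ft_force: [-3.7, 0.4, 2.6]
width: 0.0111
grip_force: 40.0
```

The bar is gripped. I'll lift along the hinge arc to about 0.3 rad, then compare the pointer and the index.

arm_command(
  steps=[
    {"slide":[0.0005,0,0.0095],"rot":[0,0,0],"grip":0},
    {"slide":[0.0005,0,0.0095],"rot":[0,0,0],"grip":0},
    {"slide":[0.001,0,0.0095],"rot":[0,0,0],"grip":0},
    {"slide":[0.0015,0,0.009],"rot":[0,0,0],"grip":0},
    {"slide":[0.0015,-0.0005,0.009],"rot":[0,0,0],"grip":0},
    {"slide":[0.002,0,0.009],"rot":[0,0,0],"grip":0},
    {"slide":[0.0025,0,0.009],"rot":[0,0,0],"grip":0},
    {"slide":[0.0025,-0.0005,0.009],"rot":[0,0,0],"grip":0},
  ],
)

```text
time: 11.0
ee_pos: [0.5313, 0.0286, 0.1673]
eef_rot: [0.741, 0.671, -0.001, -0.001]
ft_force: [-4.8, 0.8, -5.2]
width: 0.0109
grip_force: 40.0
```

```bash
python3 - <<'E'
from h import *
from scipy.optimize import least_squares
q=np.load('q.npy')
p=eyes.camera('scene'); t=eyes.camera('top'); s=sensors.read_state(); print(s['ee_pos'],s['ft_force'],s['width'],s['time'])
c,sn=np.cos(q[2]),np.sin(q[2])
r=least_squares(lambda X:np.r_[(proj(t,X)[0]-[344.5,186.2]),(proj(p,X)[0]-[247.2,259.2])],[.6,-.1,.2])
d=r.x-[q[0],q[1],0]; own=[c*d[0]+sn*d[1],-sn*d[0]+c*d[1],d[2]]; print('blk own',np.round(own,4),r.fun.round(1),'ang',np.arctan2(own[2]-.108,.11-own[0]))
for n,im in(('t',t),('s',p)):
  for k in('index_tip','lid_pointer'): print(n,k,[(np.round(d['bbox']).tolist(),round(d['conf'],2)) for d in eyes.look_for(k,im)[:2]])
a=cv2.resize(t['pixels'][:,:,::-1][115:215,310:400],(396,440),interpolation=cv2.INTER_CUBIC)
b=cv2.resize(p['pixels'][:,:,::-1][205:325,205:313],(396,440),interpolation=cv2.INTER_CUBIC)
cv2.imwrite('pics/s4.png',np.hstack([a,b]))
E
```

```text
[0.53155309 0.02857324 0.16788725] [-6.93346419 -1.09231142 -3.6504281 ] 0.010746689026890435 11.1
blk own [-0.0228 -0.1485  0.1829] [-0.4 -0.3 -0.4  0. ] ang 0.5136444856509891
t index_tip [([336.0, 161.0, 360.0, 188.0], 0.47)]
t lid_pointer [([226.0, 128.0, 338.0, 208.0], 0.81), ([175.0, 148.0, 204.0, 178.0], 0.48)]
s index_tip [([239.0, 245.0, 285.0, 318.0], 0.9)]
s lid_pointer [([238.0, 171.0, 387.0, 316.0], 0.98)]
```

View pics/s4.png

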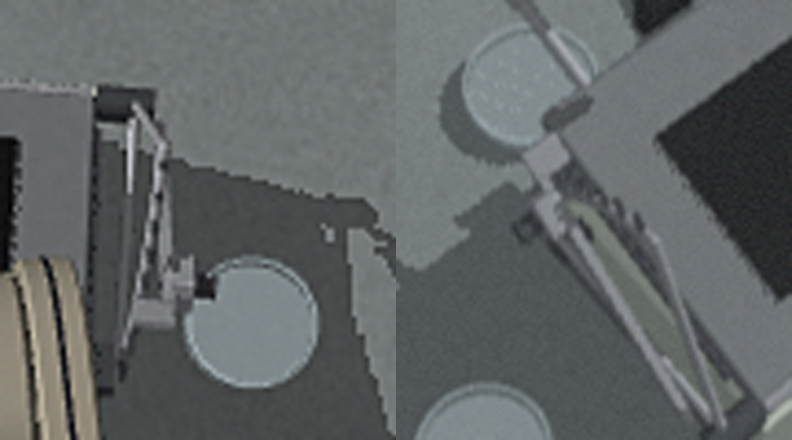

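Top crop: a light block at (155,312), a small block at (180,280) and a black knob at (205,287). Scene crop: the same three at (548,165), (552,210) and (522,230). My earlier match mixed two blocks, so I'll triangulate each one separately.

```bash
python3 - <<'E'
from h import *
from scipy.optimize import least_squares
q=np.load('q.npy'); p=eyes.camera('scene'); t=eyes.camera('top')
c,sn=np.cos(q[2]),np.sin(q[2])
def tri(n,a,b):
    a=np.array(a)/4.4+[310,115]-.4; b=(np.array(b)-[396,0])/3.667+205-.4
    r=least_squares(lambda X:np.r_[proj(t,X)[0]-a,proj(p,X)[0]-b],[.6,-.1,.2])
    d=r.x-[q[0],q[1],0]; o=np.array([c*d[0]+sn*d[1],-sn*d[0]+c*d[1],d[2]])
    print(n,(o*1000).round(),r.fun.round(1),'ang %.3f rad %.3f'%(np.arctan2(o[2]-.108,.11-o[0]),np.hypot(o[2]-.108,.11-o[0])))
tri('big',(155,312),(548,162)); tri('small',(180,280),(552,210)); tri('knob',(205,287),(522,230))
tri('railtop',(163,150),(655,240)); tri('hingeblk',(125,100),(745,415));tri('railtop/hinge',(135,105),(715,425))
tri('lidcornerback',(95,90),(765,390))
E
```

```text
big [ -28. -145.  215.] [-0.2 -0.2 -0.2  0. ] ang 0.659 rad 0.174
small [  -9. -158.  207.] [-0.2 -0.2 -0.2  0. ] ang 0.695 rad 0.155
knob [ -11. -173.  201.] [ 0.5  0.4  0.5 -0. ] ang 0.656 rad 0.153
railtop [  47. -140.  244.] [-0.3 -0.2 -0.3  0. ] ang 1.135 rad 0.150
hingeblk [ 109. -132.  120.] [-1.1 -0.9 -1.1  0.1] ang 1.497 rad 0.012
railtop/hinge [ 104. -143.  116.] [ 0.8  0.7  0.9 -0.1] ang 0.942 rad 0.010
lidcornerback [ 109. -116.  130.] [-0.2 -0.1 -0.2  0. ] ang 1.512 rad 0.022
```

Corrected matching puts the index near 0.61–0.66 rad. I'll lift to about 0.6 and compare the pointer with the index directly.

arm_command(
  steps=[
    {"slide":[0.002,0,0.009],"rot":[0,0,0],"grip":0},
    {"slide":[0.003,-0.0005,0.009],"rot":[0,0,0],"grip":0},
    {"slide":[0.0035,-0.0005,0.0085],"rot":[0,0,0],"grip":0},
    {"slide":[0.004,-0.0005,0.0085],"rot":[0,0,0],"grip":0},
    {"slide":[0.0045,-0.0005,0.0085],"rot":[0,0,0],"grip":0},
    {"slide":[0.0045,-0.0005,0.008],"rot":[0,0,0],"grip":0},
    {"slide":[0.005,-0.0005,0.008],"rot":[0,0,0],"grip":0},
    {"slide":[0.005,-0.0005,0.0075],"rot":[0,0,0],"grip":0},
  ],
)

```text
time: 12.4
ee_pos: [0.563, 0.0253, 0.2344]
eef_rot: [0.741, 0.671, -0.001, -0.001]
ft_force: [-4.3, 0.0, -4.7]
width: 0.0106
grip_force: 40.0
```

```bash
python3 - <<'E'
from h import *
p=eyes.camera('scene'); t=eyes.camera('top'); s=sensors.read_state(); print(np.round(s['ee_pos'],4),s['ft_force'],s['width'],s['time'],np.round(s['eef_rot'],3))
a=cv2.resize(t['pixels'][:,:,::-1][115:215,310:400],(396,440),interpolation=cv2.INTER_CUBIC)
b=cv2.resize(p['pixels'][:,:,::-1][205:325,205:313],(396,440),interpolation=cv2.INTER_CUBIC)
cv2.imwrite('pics/s5.png',np.hstack([a,b]))
E
```

```text
[0.5634 0.0253 0.2349] [-6.58979004  0.75479192 -4.85119444] 0.01043089552006848 12.5 [ 0.741  0.671 -0.    -0.   ]
```

View pics/s5.png

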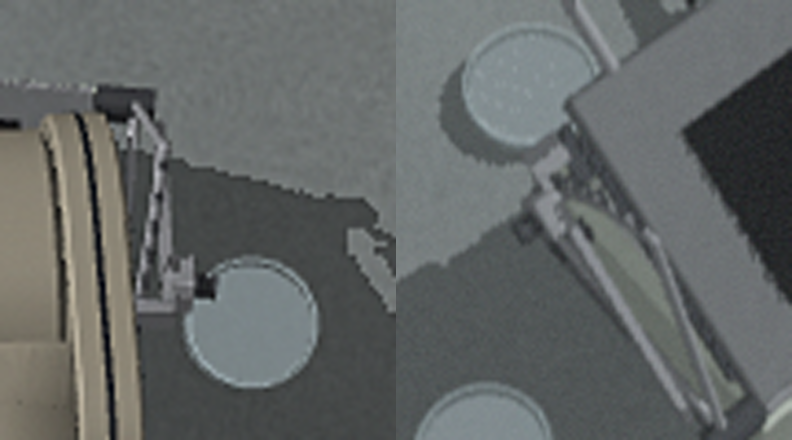

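Scene crop: the lid's front corner is at (568,103), and the index block at (550,160) is now partly in the lid's shadow. From the arc the TCP has travelled, the lid is at about 0.60. Next I'll check the calibration against the lid corner and overlay candidate angles on one enlarged scene view.

```bash
python3 - <<'E'
from h import *
q=np.load('q.npy'); p=eyes.camera('scene'); t=eyes.camera('top')
def pol(r,th,y,h=0): return [110-r*np.cos(th)+h*np.sin(th),y,108+r*np.sin(th)+h*np.cos(th)]
for th in(.55,.6,.65): print(th,'lid corner',proj(p,own2w(q,pol(190,th,-114,8)))[0].round(1),proj(p,own2w(q,pol(190,th,-120,8)))[0].round(1))
print('meas',251.5,232.7)
L=[]
for n,im,o,sz in(('top',t,[325,125],[48,72]),('scene',p,[235,225],[64,96])):
    sc=600/sz[1]; a=im['pixels'][:,:,::-1][o[1]:o[1]+sz[1],o[0]:o[0]+sz[0]]; a=cv2.resize(a,None,fx=sc,fy=sc,interpolation=cv2.INTER_CUBIC)
    a=cv2.convertScaleAbs(a,alpha=1.5)
    P=lambda X:tuple(int(v) for v in ((proj(im,own2w(q,X))[0]-o+.5)*sc))
    for th,c in((.5,(0,0,255)),(.6,(0,255,0)),(.7,(255,0,255))):
        cv2.line(a,P(pol(120,th,-145)),P(pol(180,th,-145)),c,1); cv2.circle(a,P(pol(180,th,-135)),3,c,-1)
    cv2.circle(a,P([110,-145,108]),4,(255,255,0),1)
    L.append(a)
m=np.hstack(L)[:, :800]; print(m.shape); cv2.imwrite('pics/s6.png',m)
E
```

```text
0.55 lid corner [252.5 231.6] [250.  233.4]
0.6 lid corner [254.3 231.6] [251.7 233.4]
0.65 lid corner [256.2 231.8] [253.6 233.7]
meas 251.5 232.7
(600, 800, 3)
```

View pics/s6.png

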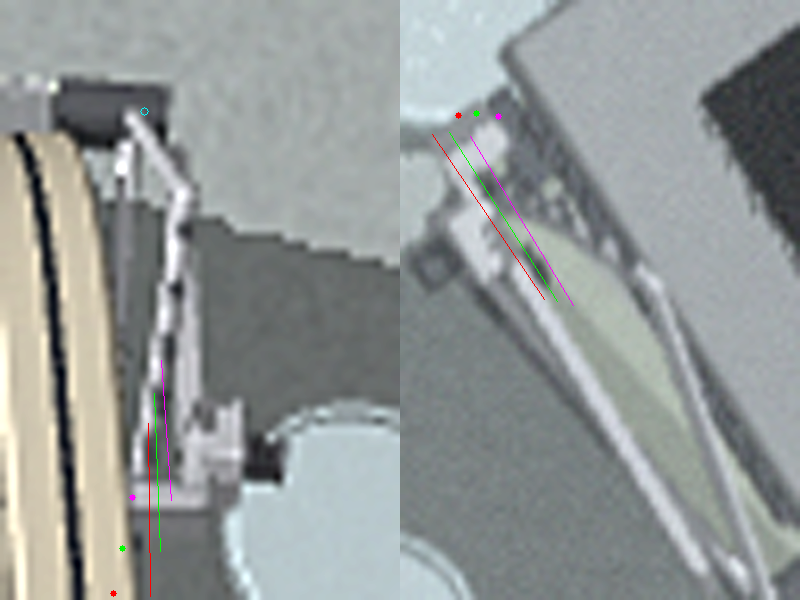

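```bash
python3 - <<'E'
from h import *
from scipy.optimize import least_squares
q=np.load('q.npy'); p=eyes.camera('scene'); t=eyes.camera('top')
def pol(r,th,y,h=0): return [110-r*np.cos(th)+h*np.sin(th),y,108+r*np.sin(th)+h*np.cos(th)]
def d(im,th,y,pt):
    a,b=proj(im,own2w(q,[pol(20,th,y),pol(180,th,y)])); v=(b-a)/np.linalg.norm(b-a); w=np.array(pt)-a; return v[0]*w[1]-v[1]*w[0]
S=[(np.array(x)-[400,0])/6.25+[235,225]-.5 for x in((705,570),(610,410),(520,255))]
T=[np.array(x)/8.333+[325,125]-.5 for x in((195,260),(195,370),(195,470))]
f=lambda z:[d(p,*z,x) for x in S]+[d(t,*z,x) for x in T]
r=least_squares(f,[.65,-145],x_scale=[.1,10]); print(r.x.round(3),r.fun.round(1))
# contour-based block points measured in s4 (unshadowed): project block centre candidates
for th in(.55,.6,.65,.7,.75):
    print(th,*[proj(im,own2w(q,pol(rr,th,y)))[0].round(1) for im in(t,p) for rr,y in((180,-145),(150,-158))])
print('meas blk top',np.array([155,312])/4.4+[310,115]-.4,'scene',np.array([152,162])/3.667+205-.4,' clamp top',np.array([180,280])/4.4+[310,115]-.4,'scene',np.array([156,210])/3.667+205-.4)
print(sensors.read_state()['time'])
E
```

```text
[   0.737 -152.602] [ 0.   0.   0.3 -1.3 -0.1  1. ]
0.55 [343.2 193.5] [348.7 183.8] [240.9 245.8] [244.3 263.3]
0.6 [343.8 190.7] [349.3 181.5] [242.4 245.7] [245.5 263.4]
0.65 [344.4 187.7] [349.8 179. ] [244.  245.9] [246.9 263.7]
0.7 [345.  184.6] [350.3 176.4] [245.8 246.3] [248.4 264.2]
0.75 [345.7 181.3] [350.9 173.7] [247.7 246.9] [250.  264.9]
meas blk top [344.82727273 185.50909091] scene [246.0507772  248.77780202]  clamp top [350.50909091 178.23636364] scene [247.14158713 261.86752113]
12.7
```

```bash
cat > line.py <<'E'
from h import *
from scipy.ndimage import map_coordinates, gaussian_filter
def prof_line(g,a,b,mode,w=3.5,n=40):
    """refine a line a-b (px): mode 'peak' (bright bar) or 'edge' (strongest gradient)"""
    a,b=np.array(a,float),np.array(b,float); v=(b-a)/np.linalg.norm(b-a); nn=np.array([-v[1],v[0]]); o=np.linspace(-w,w,int(w*20)+1)
    pts=[]
    for s in np.linspace(0,1,n):
        c=a+s*(b-a)+o[:,None]*nn; I=map_coordinates(g,[c[:,1],c[:,0]],order=1)
        if mode=='edge': I=np.abs(np.gradient(I))
        else: I=I-np.percentile(I,60)
        I=np.clip(I,0,None)**2; pts.append(a+s*(b-a)+nn*(I*o).sum()/(I.sum()+1e-9))
    pts=np.array(pts); vx,vy,x0,y0=cv2.fitLine(pts.astype(np.float32),cv2.DIST_HUBER,0,.01,.01).ravel()
    r=np.abs((pts-[x0,y0])@[-vy,vx]); return np.array([x0,y0]),np.array([vx,vy])*np.sign(vy),np.median(r)
E
python3 - <<'E'
from line import *
q=np.load('q.npy'); P=eyes.camera('scene'); T=eyes.camera('top')
def pol(r,th,y,h=0): return [110-r*np.cos(th)+h*np.sin(th),y,108+r*np.sin(th)+h*np.cos(th)]
gray=lambda a:gaussian_filter(cv2.cvtColor(a,cv2.COLOR_BGR2GRAY).astype(float),.6)
s0=gray(cv2.imread('pics/scene0.png')); t0=gray(cv2.imread('pics/top0.png')); s1=gray(P['pixels'][:,:,::-1].copy())
c=lambda x,o,s,k=.5:(np.array(x))/s+o-k
def rep(n,im,L,th,y,h):
    for k in th:
        a,b=proj(im,own2w(q,[pol(50,k,y,h),pol(165,k,y,h)])); v=(b-a)/np.linalg.norm(b-a); v*=np.sign(v[1]); w=L[0]-a
        print(n,'th',k,'dang %.4f'%np.arctan2(v[0]*L[1][1]-v[1]*L[1][0],v@L[1]),'off %.2f'%(v[0]*w[1]-v[1]*w[0]))
o=[195,150]; 
# lid right edge shut (scene crop0 (175,305)->(300,460)), lid edge now, arm in scene0/now, arm top0
A=prof_line(s1,c((130,90),[235,225],6.25),c((340,430),[235,225],6.25),'edge'); print('lid now',A); rep('lid now',P,A,(.5,.55,.6,.65),-116,8)
B=prof_line(s1,c((125,265),[235,225],6.25),c((290,545),[235,225],6.25),'peak',2); print('arm now',B); rep('arm',P,B,(.6,.65,.7,.75,.8),-152,0)
B0=prof_line(s0,c((125,265),[235,225],6.25),c((290,545),[235,225],6.25),'peak',2); print('arm0',B0)
C=prof_line(t0,c((195,270),[325,125],8.333),c((195,400),[325,125],8.333),'peak',1.5); print('arm top',C); rep('armtop',T,C,(.6,.7,.8),-152,0)
for a in((.6,-152),(.7,-152)): print(proj(P,own2w(q,[pol(0,a[0],a[1]),pol(20,*a),pol(150,*a)])).round(1).tolist())
np.set_printoptions(linewidth=250)
print(s0[236:272:2,232:272].astype(int)[:, ::1])
E
```

```text
lid now (array([272.83484, 267.57312], dtype=float32), array([0.50685465, 0.8620315 ], dtype=float32), np.float64(0.3533742896708244))
lid now th 0.5 dang 0.0633 off 0.88
lid now th 0.55 dang 0.0490 off 1.72
lid now th 0.6 dang 0.0341 off 2.59
lid now th 0.65 dang 0.0187 off 3.50
arm now (array([266.66824, 288.97943], dtype=float32), array([0.5217178, 0.8531181], dtype=float32), np.float64(0.0627209757423178))
arm th 0.6 dang 0.0242 off -0.70
arm th 0.65 dang 0.0112 off -0.12
arm th 0.7 dang -0.0025 off 0.50
arm th 0.75 dang -0.0169 off 1.14
arm th 0.8 dang -0.0321 off 1.83
arm0 (array([267.98972, 290.6769 ], dtype=float32), array([0.53599817, 0.84421915], dtype=float32), np.float64(0.1540376235396507))
arm top (array([347.10208, 164.94162], dtype=float32), array([-0.00745869,  0.99997216], dtype=float32), np.float64(0.0318706203211199))
armtop th 0.6 dang 0.0509 off -1.24
armtop th 0.7 dang 0.0841 off -0.35
armtop th 0.8 dang 0.1288 off 0.85
[[290.4, 327.1], [284.9, 318.6], [248.1, 261.5]]
[[290.4, 327.1], [285.4, 318.8], [251.0, 262.3]]
[[130 129 129 130 131 130 130 130 129 132 133
[... 2189 characters left out ...]
90  86  83  91  94  76  67  84 103 102  94  99]
 [ 85  79  78  78  79  77  70  59  52  50  55  71  93 118 129 132 125 107  95  91  88  85  69  56  51  57  63  73  88  97  96  92  86  81  73  89 107  95  72  76]
 [ 87  80  79  77  66  58  60  62  61  60  56  52  61  89 116 129 129 129 124 102  93 101  95  68  52  54  61  61  65  74  89 100 103  99  92  88  90  89  70  64]
 [ 79  78  79  79  69  61  58  66  69  68  61  56  57  70  86 108 123 119 112  90  93 119 127 110  73  50  51  61  66  64  66  78  93 106 106 105  98  90  82  75]
 [ 78  77  77  78  79  76  64  59  60  63  69  75  75  68  66  76  93 101 120 121 107 101 120 128 112  85  71  76  68  64  65  64  69  84  98 106 107 104 101  96]]
```

```bash
python3 - <<'E'
from line import *
q=np.load('q.npy'); P=eyes.camera('scene'); T=eyes.camera('top')
def pol(r,th,y,h=0): return [110-r*np.cos(th)+h*np.sin(th),y,108+r*np.sin(th)+h*np.cos(th)]
gray=lambda a:gaussian_filter(cv2.cvtColor(a,cv2.COLOR_BGR2GRAY).astype(float),.6)
s0=gray(cv2.imread('pics/scene0.png')); s1=gray(P['pixels'][:,:,::-1].copy())
def rep(n,im,L,th,y,h):
    for k in th:
        a,b=proj(im,own2w(q,[pol(60,k,y,h),pol(150,k,y,h)])); v=(b-a)/np.linalg.norm(b-a); v*=np.sign(v[1]); w=L[0]-a
        print(n,'th',k,'dang %.4f'%np.arctan2(v[0]*L[1][1]-v[1]*L[1][0],v@L[1]),'off %.2f'%(v[0]*w[1]-v[1]*w[0]))
for n,g in(('shut',s0),('now',s1)):
    b=(g<45).astype(np.uint8)
    b[:, :250]=0; b[:225 if n=='now' else 200]=0; b[330:]=0; b[:,400:]=0
    k,lab,st,ce=cv2.connectedComponentsWithStats(b); i=[j for j in np.argsort(-st[1:,4])+1][0]
    cn=max(cv2.findContours((lab==i).astype(np.uint8),cv2.RETR_EXTERNAL,cv2.CHAIN_APPROX_NONE)[0],key=cv2.contourArea)
    quad=cv2.approxPolyDP(cn,8,True)[:,0]; print(n,st[i],quad.tolist())
    # left(min u) corner to bottom(max v) corner = -y edge ; 
    A=quad[quad[:,0].argmin()].astype(float); B=quad[quad[:,1].argmax()].astype(float)
    L=prof_line(g,A+.12*(B-A),A+.88*(B-A),'edge',2.5); print(L)
    rep(n,P,L,(0,.05) if n=='shut' else (.5,.55,.6,.65,.7),-73,8)
E
```

```text
shut [ 274  211   86   75 3291] [[326, 211], [274, 248], [307, 285], [359, 245]]
(array([289.8719 , 267.83694], dtype=float32), array([0.6705904, 0.7418278], dtype=float32), np.float64(0.15155662346340698))
shut th 0 dang 0.0119 off 1.49
shut th 0.05 dang -0.0037 off 2.19
now [ 285  225   81   62 3018] [[285, 240], [313, 286], [365, 243], [355, 225], [305, 225]]
(array([297.4459 , 263.94598], dtype=float32), array([0.52553195, 0.8507739 ], dtype=float32), np.float64(0.07036857029480136))
now th 0.5 dang 0.0384 off 0.14
now th 0.55 dang 0.0216 off 0.91
now th 0.6 dang 0.0042 off 1.70
now th 0.65 dang -0.0139 off 2.53
now th 0.7 dang -0.0328 off 3.40
```

Results for the index: arm slope 0.66–0.69, clamp 0.66, block 0.66–0.68. The lid is at about 0.60 by the TCP arc and 0.59–0.61 by its window edge. I'll lift another 0.07 rad.

arm_command(
  steps=[
    {"slide":[0.0025,0,0.0035],"rot":[0,0,0],"grip":0},
    {"slide":[0.0025,-0.0005,0.0035],"rot":[0,0,0],"grip":0},
    {"slide":[0.0025,0,0.0035],"rot":[0,0,0],"grip":0},
    {"slide":[0.003,-0.0005,0.0035],"rot":[0,0,0],"grip":0},
    {"slide":[0,0,0],"rot":[0,0,0],"grip":0},
    {"slide":[0,0,0],"rot":[0,0,0],"grip":0},
    {"slide":[0,0,0],"rot":[0,0,0],"grip":0},
    {"slide":[0,0,0],"rot":[0,0,0],"grip":0},
  ],
)

```text
time: 13.9
ee_pos: [0.5729, 0.0243, 0.2483]
eef_rot: [0.741, 0.671, -0.001, -0.001]
ft_force: [-10.0, -0.2, -1.5]
width: 0.0106
grip_force: 40.0
```

```bash
python3 - <<'E'
from line import *
q=np.load('q.npy'); P=eyes.camera('scene')
def pol(r,th,y,h=0): return [110-r*np.cos(th)+h*np.sin(th),y,108+r*np.sin(th)+h*np.cos(th)]
g=gaussian_filter(cv2.cvtColor(P['pixels'],cv2.COLOR_RGB2GRAY).astype(float),.6)
def th0(L,y,h,bias):
    K=np.linspace(.4,.9,501);D=[]
    for k in K:
        a,b=proj(P,own2w(q,[pol(60,k,y,h),pol(150,k,y,h)])); v=(b-a)*np.sign((b-a)[1]); v/=np.linalg.norm(v)
        D.append(np.arctan2(v[0]*L[1][1]-v[1]*L[1][0],v@L[1])-bias)
    return K[np.argmin(np.abs(D))].round(3)
b=(g<45).astype(np.uint8); b[:,:250]=0; b[:222]=0; b[330:]=0; b[:,400:]=0
k,lab,st,ce=cv2.connectedComponentsWithStats(b); i=st[1:,4].argmax()+1
cn=max(cv2.findContours((lab==i).astype(np.uint8),cv2.RETR_EXTERNAL,cv2.CHAIN_APPROX_NONE)[0],key=cv2.contourArea)
Q=cv2.approxPolyDP(cn,8,True)[:,0]; A=Q[Q[:,0].argmin()].astype(float); B=Q[Q[:,1].argmax()].astype(float)
L=prof_line(g,A+.12*(B-A),A+.88*(B-A),'edge',2.5)
c=lambda x:np.array(x)/6.25+[234.5,224.5]
M=prof_line(g,c((125,265)),c((290,545)),'peak',2)
for bias in(0,.006,.012): print(bias,'lid',th0(L,-73,8,bias),'arm',th0(M,-152,0,bias))
print(L,M)
s=sensors.read_state(); print(np.round(s['ee_pos'],4),np.round(s['ft_force'],1),s['width'],s['grip_force'],s['time'])
z=s['ee_pos'][2]-.0935; print('th tcp',np.arcsin(.016+z/.25)-.016)
for k in('index_tip','lever_pad','petri_front','petri_side'): print(k,[(np.round(d['bbox']).tolist(),round(d['conf'],2)) for d in eyes.look_for(k,P)[:1]])
E
```

```text
0 lid 0.631 arm 0.689
0.006 lid 0.615 arm 0.668
0.012 lid 0.598 arm 0.645
(array([298.6705 , 264.71326], dtype=float32), array([0.5195482 , 0.85444117], dtype=float32), np.float64(0.1552504880303639)) (array([266.1245 , 288.06174], dtype=float32), array([0.52212083, 0.8528715 ], dtype=float32), np.float64(0.04968265231384161))
[0.5729 0.0244 0.2483] [-8.9 -0.9 -1.8] 0.011027245742344241 40.004013776779175 13.95
th tcp 0.6721616837741383
index_tip [([238.0, 244.0, 289.0, 322.0], 0.56)]
lever_pad [([225.0, 211.0, 264.0, 245.0], 0.3)]
petri_front [([225.0, 212.0, 261.0, 244.0], 0.58)]
petri_side [([212.0, 312.0, 247.0, 351.0], 0.89)]
```

```bash
python3 - <<'E'
from line import *
q=np.load('q.npy'); P=eyes.camera('scene')
gray=lambda a:gaussian_filter(cv2.cvtColor(a,cv2.COLOR_BGR2GRAY).astype(float),.6)
s0=gray(cv2.imread('pics/scene0.png')); s1=gray(P['pixels'][:,:,::-1].copy())
def cor(g,r0):
    b=(g<45).astype(np.uint8); b[:,:262]=0; b[:r0]=0; b[330:]=0; b[:,400:]=0
    k,lab,st,ce=cv2.connectedComponentsWithStats(b); i=st[1:,4].argmax()+1
    cn=max(cv2.findContours((lab==i).astype(np.uint8),cv2.RETR_EXTERNAL,cv2.CHAIN_APPROX_NONE)[0],key=cv2.contourArea)
    Q=cv2.approxPolyDP(cn,5,True)[:,0].astype(float); print(Q.tolist())
    return Q
def isect(l1,l2):
    s=np.linalg.solve(np.c_[l1[1],-l2[1]],l2[0]-l1[0]); return l1[0]+s[0]*l1[1]
def pts(g,l,b,r):
    l,b,r=map(np.array,(l,b,r)); e1=prof_line(g,l+.12*(b-l),l+.88*(b-l),'edge',2.5); e2=prof_line(g,b+.12*(r-b),b+.88*(r-b),'edge',2.5)
    print('mad',e1[2],e2[2]); return e1,e2
Q0=cor(s0,200); Q1=cor(s1,222)
f=lambda Q:(Q[Q[:,0].argmin()],Q[Q[:,1].argmax()],Q[Q[:,0].argmax()])
a=pts(s0,*f(Q0)); b=pts(s1,*f(Q1)); c0=isect(*a); c1=isect(*b); print('bottom corner',c0,c1)
l0=f(Q0)[0]; 
c,sn=np.cos(q[2]),np.sin(q[2])
def lidxy(uv): 
    w=ray_z(P,uv,.116)-[q[0],q[1],0]; return np.array([c*w[0]+sn*w[1],-sn*w[0]+c*w[1]])*1000
X=lidxy(c0); Y=[lidxy(a[0][0]+s*a[0][1]) for s in(-18,12)]; print(X,Y)
def at(o,th): r=110-o[0]; return [110-r*np.cos(th)+8*np.sin(th),o[1],108+r*np.sin(th)+8*np.cos(th)]
for th in np.arange(.56,.76,.02):
    u=proj(P,own2w(q,[at(X,th),at(Y[0],th),at(Y[1],th)])); v=u[2]-u[1]; v/=np.linalg.norm(v); w=b[0][0]-u[1]
    print(round(th,2),'corner',(u[0]-c1).round(2),'dang %.4f off %.2f'%(np.arctan2(v[0]*b[0][1][1]-v[1]*b[0][1][0],v@b[0][1]),v[0]*w[1]-v[1]*w[0]))
print(sensors.read_state()['time'])
E
```

```text
[[326.0, 211.0], [274.0, 248.0], [307.0, 285.0], [359.0, 245.0]]
[[355.0, 222.0], [312.0, 222.0], [287.0, 240.0], [313.0, 286.0], [366.0, 244.0]]
mad 0.15155662346340698 0.03712510253963722
mad 0.09654954388884344 0.061099335560911905
bottom corner [307.40543 287.2331 ] [312.7927  288.45514]
[ 73.53508352 -76.70480178] [array([-17.33005727, -75.73498063]), array([ 45.24512941, -76.4028709 ])]
0.56 corner [-1.15 -1.02] dang 0.0364 off -1.42
0.58 corner [-0.94 -0.92] dang 0.0295 off -1.11
0.6 corner [-0.72 -0.81] dang 0.0225 off -0.80
0.62 corner [-0.5 -0.7] dang 0.0154 off -0.49
0.64 corner [-0.28 -0.58] dang 0.0081 off -0.16
0.66 corner [-0.06 -0.46] dang 0.0007 off 0.16
0.68 corner [ 0.17 -0.33] dang -0.0068 off 0.50
0.7 corner [ 0.41 -0.2 ] dang -0.0144 off 0.84
0.72 corner [ 0.64 -0.05] dang -0.0222 off 1.19
0.74 corner [0.88 0.09] dang -0.0302 off 1.54
14.2
```

The lid measures 0.65–0.67 against the index at 0.65–0.69, inside the tolerance. The arm is still and the lever is untouched, so I'm handing in.

```bash
python3 -c "
from bench import order; print(order.close_job())"
```

```text
the job is handed in; nothing more can be done
None
```

I pressed the lever until it latched down and lifted the lid to about 0.66 rad, against about 0.67 rad measured for the index. The gripper was still holding the lid there when I handed in the job at about 14 s; the hand-in returned no verdict.

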